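# Show the underside of the spice jar to the inspection camera

## Robot

A 7-joint arm with a two-finger parallel gripper is mounted at the origin on the work surface; the furniture and walls round the work are solid. World frame = base frame: x ahead of the robot, y to its left, z up, the work surface at z = 0. Lengths are in m, angles in rad, forces in N, time in s.
With the tool pointing down it reaches from about 0.425 to 0.925 m from the base axis. Payload 6.8 kg.
Tool frame: the origin (TCP) lies midway between the tips of the shut fingers; the grasp point (between the pads) lies 19 mm behind it; z points along the fingers, y is the direction in which the jaws open and shut (so a half turn about z gives the same grasp; the last joint's range is limited). The gripper opens to 85 mm and grips with 20 to 120 N. Pads are 22 mm wide; open, the fingers measure 114 mm over their backs; the gripper's body (76 mm by 85 mm) begins 54 mm behind the grasp point. The pads swing forward as they close: fully open they stand 13 mm farther back than shut.
Start: joints at [1.126, 0.477, 0.022, 1.555, -0.011, 1.109, -0.083], TCP at [0.223, -0.637, 0.231] pointing down, gripper open.
Joint ranges: [-2.96, 2.96], [-0.34, 2.1], [-1.41, 1.46], [0.24, 2.44], [-1.37, 4.51], [0.17, 1.92], [-2.96, 2.96]. Speed limits (rad/s): [2.39, 2.39, 3.14, 3.14, 3.14, 3.14, 3.14].

## Interface

Orientations are given as a rotation vector (axis times angle).
In Python, from bench import r gives the robot as it stands. The module is installed in compiled form; this text tells all that it offers.
- The arm moves only by the tool play_rows, never from a script. Its argument "plan" is a list of rows, each a list of 7 numbers: the shift along the world's x, y, z in mm, then the turn, a rotation vector about the world's x, y, z in rad, then the finger opening in mm, from 0 to 85.4. A call has 1 to 12 rows; each row is the pose to reach, as a shift and turn from the pose commanded when the call began; what a row does not reach only later rows make up. A row lasts 1/10 s, in which the tool goes at most 50 mm and 8.59 degrees, less where a joint would pass 70% of its speed; a pose out of reach is approached as far as the arm can. A call with a gripper value outside its range is refused whole. The fingers move at their own pace and stop on an object; "grip_force" is the grip in N (left out, the last holds). Time passes only in rows, so rows that repeat a pose let the fingers close. It gives the time, the measured TCP pose, the force and the opening at its end, in the units of the state.
- r.get_obs(): the state, without advancing time (a new reading comes with each control period).
- r.grab_frame(name): name is "scene" or "top" or "wrist"; returns a dict with "color" (420x560x3 uint8, blue, green, red), "z_map" (420x560 float32, m along the optical axis (not along the pixel's ray), 0 where there is no reading), "camera_matrix" (3x3 intrinsics, pixels), "k1" (the pictures are not rectified: a ray, as slopes to the right and down, at radius r is drawn at 1 + k1 r^2 times it, then the intrinsics apply), "R" (3x3) and "t" (3): a world point X has camera coordinates R X + t. Camera axes: x right, y down, z forward; pixel columns grow to the right and rows downward; lengths in m; the calibration is good to about 2 mm. A picture is of the moment at which its call begins.
- r.hand_in(): hands the job in, once; it reports no verdict.
The state is a dict: "clock": time; "joints": joint angles; "qvel": joint speeds; "tau": joint torques, N m; "tcp_pos": TCP position; "orientation": TCP orientation; "contact_force": force on the tool from outside, world axes, zero at the start; "moment": the same for the moment, N m; "grip_width": finger opening in m.
Only numpy, scipy, OpenCV 4.12 (cv2) and the standard library are available. Lean on these libraries where they do the work, as an engineer would, in place of code of your own. Each camera call takes 0.05 s, during which the arm holds its last target.

## Task

Check the spice jar's base for chips before service. First slide the small plate across the table, without lifting it, until it lies centred on the round blue mat, to catch loose grains; then take the red spice jar out of the oak box and hold it in the air over the plate with its underside squarely facing the camera, on the lens's line of sight and 24 cm from the lens (the jar then leans 30 degrees from upright). Finish while still holding the jar there, steady in the gripper, and leave everything else in its place, with nothing knocked over.

Things in the scene. Friction and masses are not known exactly. Their poses are not given: they have to be found in the camera images.
- plate: small cream plate: two nested round plates moving as one, 0.31 to 0.51 kg; push it as a plain upright disc of 82 mm radius, 35 mm high. Origin: centre of its underside, to within 3 mm. It starts on the table to the left of the mat
- station: fixed: a flat round blue mat with white edge (192 mm across, 1 mm thick, plates slide freely over it) and, 112 to 172 mm from its centre, the 84 mm wide foot of a small black camera (63 mm high) looking back over the mat and up. Origin: mat centre on the table; x level toward the camera, z up. Lens front at (0.120, 0, 0.052) m; line of sight along (-0.5, 0, 0.866)
- mat_centre (a point): centre of the round mat, on the table top; axes as the station's
- view (a point): where the centre of the jar's underside shall be: in the air 0.260 m straight above the mat centre, on the line of sight 0.240 m from the lens. Its z axis is where the jar's cap shall point, (-0.5, 0, 0.866) in the station's frame: away from the lens, 30 degrees from upright. The jar's turn about its own axis does not matter
- jar: the spice jar: red-brown upright cylinder 58 mm in diameter up to 78 mm height, above it a white cap 52 mm in diameter up to 94 mm, rigid, 0.13 to 0.27 kg. Origin: centre of its underside; z along its axis, out of the cap. It stands upright on the floor of the oak box, in one half or the other.
- dredger: grey steel shaker with a domed top, 68 mm in diameter and 104 mm high, standing in the other half of the oak box, its axis about 110 to 150 mm from the jar's; leave it. Origin: centre of its underside, z up.
- box: open oak box standing to the right, 130 mm along its x, 270 mm along its y, 50 mm high; walls 9 mm, floor 7 mm thick; loose, 0.9 kg; leave it. Origin: centre of its underside. Its long y axis points roughly along the world's x axis. The jar and the shaker stand apart along y.
- wine_glass: clear stemmed glass, 80 mm in diameter, 201 mm high, far side of the table; leave it. Origin: centre of its foot
- tumbler: clear tumbler, 81 mm in diameter, 92 mm high, far side of the table; leave it. Origin: centre of its underside
- ramekin: white ramekin, 68 mm in diameter, 41 mm high, near side of the table; leave it. Origin: centre of its underside
- fork: steel fork lying flat at the table's near edge, 193 x 26 x 15 mm; leave it. Origin: under its centre, x along it
Things that resemble listed ones, but are neither listed nor needed, are in the scene too. Leave any green look-alike of the jar alone.

How it is judged:
By the outcome, as a careful person would: the job done as asked, in the order asked, and still so for the second after the job is handed in, while the arm keeps its last pose, push and grip.
It also fails if it takes over 58 s, if anything falls off the work surface, if the arm or the gripper's body presses on something with over 40 N, if the wrist force passes 120 N, or if a joint passes its speed limit or range.

## Working session

There is one attempt and no reset: what is moved stays moved. The work goes in short steps, Python scripts to look and compute and a tool call to move; the robot and the scene stay as the last step left them, time stands still between calls to the robot, and variables do not carry over. Pictures are saved under pics/ and viewed, and the job is handed in when it is done.

Besides the shell and the picture viewer there is one more tool, called as a command line: name --pt "numbers of a row" for each row, then --argument value for the rest. play_rows: Moves the arm, as the interface text tells. Its arguments: {"type":"object","properties":{"plan":{"type":"array"},"grip_force":{"type":"number"}},"required":["plan"]}

```bash
mkdir -p pics; cat > h.py <<'E'
import numpy as np, cv2
from bench import r
def grab(n,save=None):
    f=r.grab_frame(n)
    if save: cv2.imwrite('pics/'+save,f['color'])
    return f
def world(f,u,v,z=None):
    """pixel -> world from z_map, or by plane z"""
    K=f['camera_matrix'];k=float(f['k1'])
    u=np.atleast_1d(u).astype(float);v=np.atleast_1d(v).astype(float)
    p=np.stack([u,v],-1)[:,None,:]
    s=cv2.undistortPoints(p,K,np.array([k,0,0,0,0.]))[:,0]
    d=np.c_[s,np.ones(len(s))]
    R=f['R'];t=np.ravel(f['t'])
    if z is None:
        zz=f['z_map'][v.astype(int),u.astype(int)][:,None]
        return (d*zz-t)@R
    c=-R.T@t; w=d@R
    l=(z-c[2])/w[:,2]
    return c+w*l[:,None]
def cloud(f):
    H,W=f['z_map'].shape
    v,u=np.mgrid[:H,:W]
    P=world(f,u.ravel(),v.ravel()).reshape(H,W,3)
    P[f['z_map']==0]=np.nan
    return P
E
python3 - <<'E'
from h import *
np.set_printoptions(precision=4,suppress=True)
o=r.get_obs();print(o)
for n in ['scene','top','wrist']:
    f=grab(n,n+'0.png');print(n,f['camera_matrix'],f['k1'],-f['R'].T@np.ravel(f['t']),f['R'])
E
```

```text
{'clock': 0.0, 'joints': array([ 1.1259,  0.4778,  0.0223,  1.5564, -0.0115,  1.1093, -0.0831]), 'qvel': array([ 0.0015,  0.0032, -0.0004,  0.0007, -0.0011, -0.001 , -0.0015]), 'tau': array([ -0.0006, -59.6458,   1.608 , -28.1205,   0.0125,   0.0095,
        -0.    ]), 'tcp_pos': array([ 0.2228, -0.6365,  0.2303]), 'orientation': array([-3.0954, -0.5262,  0.0007]), 'contact_force': array([-0.2063,  0.3762,  0.6497]), 'moment': array([-0.0019, -0.0032,  0.0175]), 'grip_width': 0.08519253177830381}
scene [[463.8654   0.     282.3123]
 [  0.     463.8654 209.3472]
 [  0.       0.       1.    ]] -0.05574498419072764 [-0.3736 -0.5928  1.3984] [[ 0.5788 -0.8155 -0.0022]
 [-0.6288 -0.4446 -0.6379]
 [ 0.5192  0.3706 -0.7701]]
top [[463.2718   0.     280.5492]
 [  0.     463.2718 214.6318]
 [  0.       0.       1.    ]] -0.11159085125681192 [0.3258 0.0013 1.3945] [[ 0.0189 -0.9995  0.0268]
 [-0.9951 -0.0214 -0.0969]
 [ 0.0974 -0.0248 -0.9949]]
wrist [[362.5804   0.     274.3772]
 [  0.     362.5804 206.0765]
 [  0.       0.       1.    ]] -0.09235397154227648 [ 0.2921 -0.6128  0.3726] [[ 0.33   -0.944  -0.0009]
 [-0.905  -0.3166  0.2841]
 [-0.2684 -0.093  -0.9588]]
```

View pics/scene0.png

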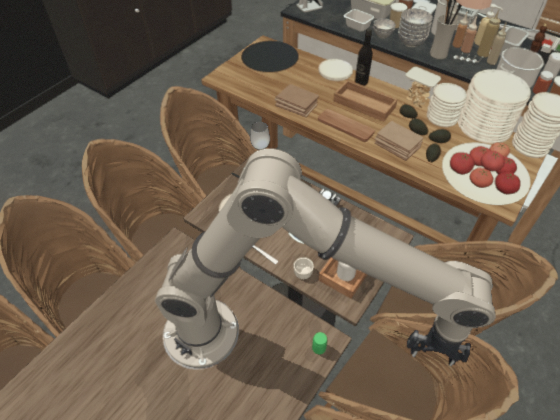

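View pics/top0.png

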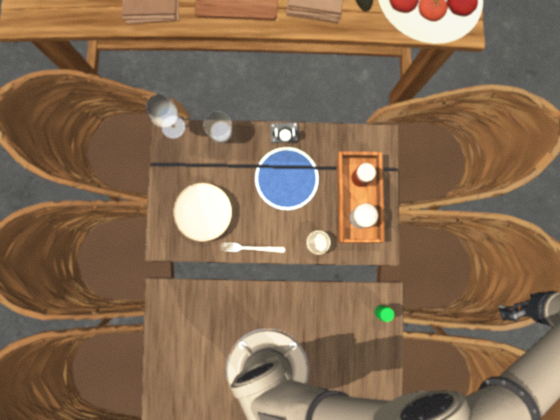

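View pics/wrist0.png

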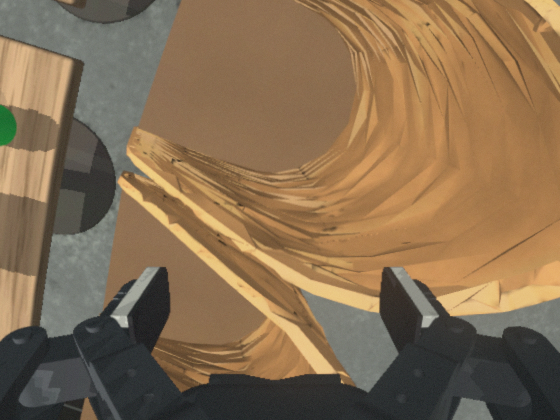

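```bash
python3 - <<'E'
from h import *
np.set_printoptions(precision=4,suppress=True)
f=grab('top','top1.png')
cv2.imwrite('pics/top1c.png',cv2.resize(f['color'][100:275,140:410],None,fx=2.9,fy=2.9,interpolation=cv2.INTER_CUBIC))
P=cloud(f)
for n,u,v in [('table',240,200),('plate',203,212),('mat',287,179),('jar',366,175),('dredger',364,215),('boxfloor',360,195),('ram',319,242),('green',387,314),('rtable',200,330),('cam',285,132)]:
    print(n,P[v,u])
# mat: blue+white edge
hsv=cv2.cvtColor(f['color'],cv2.COLOR_BGR2HSV)
def comp(m,n):
    m=m.astype(np.uint8);k,l,s,c=cv2.connectedComponentsWithStats(m)
    i=1+np.argmax(s[1:,4]);print(n,c[i],s[i]);return l==i
blue=comp((hsv[...,0]>95)&(hsv[...,0]<130)&(hsv[...,1]>120),'blue')
cs,_=cv2.findContours(blue.astype(np.uint8),0,1)
c=max(cs,key=cv2.contourArea)[:,0]
w=world(f,c[:,0],c[:,1],0.001)[:,:2]
(e0,e1),rad=cv2.minEnclosingCircle(w.astype(np.float32));print('mat circ',e0,e1,rad)
A=np.c_[2*w,np.ones(len(w))];s=np.linalg.lstsq(A,(w**2).sum(1),rcond=None)[0];print(s[:2],np.sqrt(s[2]+s[0]**2+s[1]**2))
# plate by height
for n,(x0,x1,y0,y1),z0,z1 in [('plate',(.4,.75,.1,.42),.015,.05),('cambody',(.5,.9,-.15,.15),.01,.09),('ram',(.4,.55,-.15,.0),.02,.06),('box',(.35,.85,-.4,-.1),.035,.06),('jarcap',(.35,.85,-.4,-.1),.085,.12),('tall',(.5,.9,.1,.6),.03,.3)]:
    m=(P[...,0]>x0)&(P[...,0]<x1)&(P[...,1]>y0)&(P[...,1]<y1)&(P[...,2]>z0)&(P[...,2]<z1)
    q=P[m];print(n,len(q),np.nanmin(q,0),np.nanmax(q,0),q.mean(0))
E
```

```text
table [ 0.505   0.0907 -0.006 ]
plate [0.4628 0.1975 0.0256]
mat [ 0.5718 -0.051   0.001 ]
jar [ 0.5708 -0.2721  0.1048]
dredger [ 0.4559 -0.2659  0.1068]
boxfloor [ 0.5265 -0.2736  0.0105]
ram [ 0.3818 -0.1507  0.0034]
green [ 0.1765 -0.3413  0.0725]
rtable [ 0.1118  0.2005 -0.0075]
cam [ 0.703  -0.0405  0.0574]
blue [287.1304 184.4546] [ 260  168   54   38 1058]
mat circ 0.5742229223251343 -0.049458231776952744 0.08294030278921127
[ 0.5567 -0.047 ] 0.06574694615604691
plate 2597 [0.4001 0.116  0.0151] [0.7486 0.3038 0.0498] [0.4898 0.1971 0.0276]
cambody 558 [ 0.5013 -0.079   0.0101] [0.7535 0.1496 0.0895] [0.69   0.0366 0.0405]
ram 20 [ 0.4003 -0.149   0.022 ] [ 0.4127 -0.1171  0.0464] [ 0.4086 -0.1324  0.0381]
box 1074 [ 0.3507 -0.3356  0.035 ] [ 0.6549 -0.1113  0.0599] [ 0.5094 -0.2564  0.0475]
jarcap 742 [ 0.425  -0.3052  0.0854] [ 0.6071 -0.2375  0.1199] [ 0.5026 -0.2708  0.1045]
tall 1410 [0.5012 0.1192 0.03  ] [0.7682 0.3441 0.2049] [0.6937 0.2503 0.1092]
```

View pics/top1c.png

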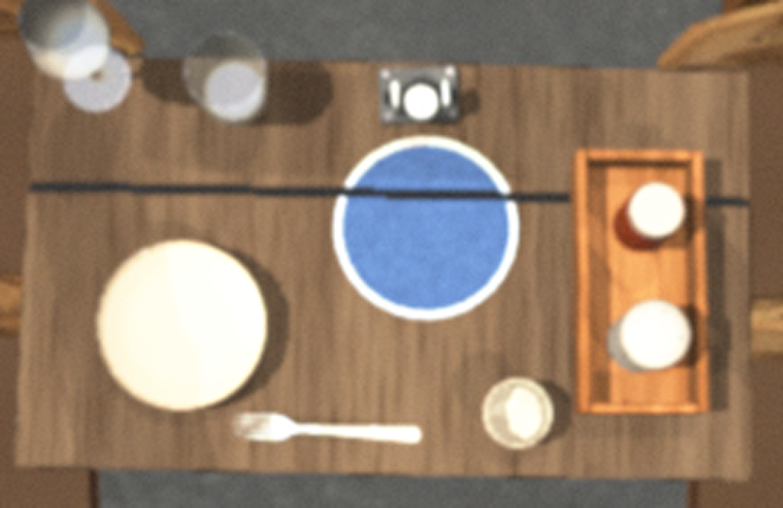

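```bash
cat >> h.py <<'E'
from scipy.optimize import least_squares
def proj(f,X):
    X=np.atleast_2d(X)
    c=X@f['R'].T+np.ravel(f['t']); s=c[:,:2]/c[:,2:]
    r2=(s**2).sum(1,keepdims=True); s=s*(1+float(f['k1'])*r2)
    K=f['camera_matrix']; return s*[K[0,0],K[1,1]]+[K[0,2],K[1,2]]
def bg(f):
    return cv2.cvtColor(f['color'],cv2.COLOR_BGR2Lab).astype(np.float32)
def fitcirc(f,x,y,z,rad,span=.02,ch='b',fixr=False,it=4,up=True):
    """find circle's outer edge by radial gradients; returns x,y,r,rms"""
    I={'b':lambda:255-bg(f)[...,2],'L':lambda:bg(f)[...,0],'S':lambda:255-cv2.cvtColor(f['color'],cv2.COLOR_BGR2HSV)[...,1].astype(np.float32)}[ch]()
    I=cv2.GaussianBlur(I,(0,0),.7)
    a=np.linspace(0,2*np.pi,120,endpoint=False)
    for _ in range(it):
        rr=np.linspace(rad-span,rad+span,81)
        pts=[]
        for t in a:
            X=np.c_[x+rr*np.cos(t),y+rr*np.sin(t),np.full(81,z)]
            p=proj(f,X).astype(np.float32)
            v=cv2.remap(I,p[:,:1],p[:,1:],cv2.INTER_LINEAR)[:,0]
            g=-np.gradient(v)   # falling outward
            k=np.argmax(g)
            if 0<k<80 and g[k]>0.8: pts.append(X[k,:2])
        pts=np.array(pts)
        fun=(lambda q:np.hypot(pts[:,0]-q[0],pts[:,1]-q[1])-(rad if fixr else q[2]))
        s=least_squares(fun,[x,y] if fixr else [x,y,rad],loss='soft_l1',f_scale=.001)
        x,y=s.x[:2]; R=rad if fixr else s.x[2]
        span=max(.008,span*.7)
    e=fun(s.x)
    return x,y,R,np.median(abs(e)),len(pts)
E
python3 - <<'E'
from h import *
np.set_printoptions(precision=4,suppress=True)
f=r.grab_frame('top')
for ch in 'bLS':
  print(ch,'mat',np.round(fitcirc(f,.572,-.049,.001,.096,ch=ch),4))
  for z in(.035,): print('plate',np.round(fitcirc(f,.463,.1975,z,.082,ch=ch),4))
  print('cap',np.round(fitcirc(f,.565,-.271,.101,.026,span=.008,ch=ch),4))
  print('ram',np.round(fitcirc(f,.398,-.137,.041,.034,span=.012,ch=ch),4))
E
```

```text
b mat [ 0.5752 -0.0493  0.0886  0.0004 64.    ]Traceback (most recent call last):
  File "<stdin>", line 6, in <module>
  File "h.py", line 52, in fitcirc
    s=least_squares(fun,[x,y] if fixr else [x,y,rad],loss='soft_l1',f_scale=.001)
    return func(*args, **kwargs)
    vector_fun = VectorFunction(
        fun_wrapped,
    ...<6 lines>...
        workers=workers
    )
    self._update_fun()
    ~~~~~~~~~~~~~~~~^^
    self.f = self.fun_wrapped(xp_copy(self.x))
             ~~~~~~~~~~~~~~~~^^^^^^^^^^^^^^^^^
    return np.atleast_1d(self.fun(x))
                         ~~~~~~~~^^^
    return self.f(x, *self.args, **self.kwargs)
           ~~~~~~^^^^^^^^^^^^^^^^^^^^^^^^^^^^^^
  File "h.py", line 51, in <lambda>
    fun=(lambda q:np.hypot(pts[:,0]-q[0],pts[:,1]-q[1])-(rad if fixr else q[2]))
                           ~~~^^^^^
IndexError: too many indices for array: array is 1-dimensional, but 2 were indexed
```

```bash
python3 - <<'E'
from h import *
np.set_printoptions(precision=4,suppress=True)
f=r.grab_frame('top')
L=bg(f)
print('table',L[200,245],'plate',L[212,203],'ring',L[205,265],L[148,287],'blue',L[190,287])
for ch in 'LS':
  def go(n,*a,**k):
    try: print(ch,n,np.round(fitcirc(f,*a,ch=ch,**k),4))
    except Exception as e: print(ch,n,'fail')
  go('mat',.572,-.049,.001,.096,span=.012)
  for z in(.035,0.028): go('plate',.463,.1975,z,.082)
  go('cap',.565,-.271,.101,.026,span=.008)
  go('ram',.398,-.137,.041,.034,span=.012)
E
```

```text
table [131. 136. 150.] plate [255. 127. 132.] ring [155. 137. 152.] [251. 126. 134.] blue [158. 132.  91.]
L mat [  0.5753  -0.0492   0.0984   0.0005 120.    ]
L plate [  0.4633   0.1983   0.0864   0.0008 119.    ]
L plate [  0.464    0.1994   0.0868   0.0006 119.    ]
L cap [  0.5803  -0.2728   0.027    0.0007 120.    ]
L ram [  0.3804  -0.1436   0.0359   0.0005 120.    ]
S mat [  0.575   -0.0494   0.0989   0.0006 120.    ]
S plate [  0.4633   0.1976   0.0831   0.0008 118.    ]
S plate [  0.464    0.1987   0.0835   0.0008 119.    ]
S cap [  0.5787  -0.2728   0.0284   0.0009 120.    ]
S ram [  0.3812  -0.1443   0.0355   0.0009 118.    ]
```

play_rows --pt "40 80 15 0 0 0.12 85" --pt "80 160 30 0 0 0.24 85" --pt "120 230 45 0 0 0.36 85" --pt "150 300 60 0 0 0.48 85" --pt "180 350 70 0 0 0.6 85" --pt "205 400 70 0 0 0.72 85" --pt "227 437 70 0 0 0.82 85" --pt "227 437 70 0 0 0.82 85" --pt "227 437 70 0 0 0.82 85" --pt "227 437 70 0 0 0.82 85" --pt "227 437 70 0 0 0.82 85" --pt "227 437 70 0 0 0.82 85"

```text
clock: 1.5
tcp_pos: [0.4505, -0.1992, 0.3015]
orientation: [2.628, 1.721, 0.0]
contact_force: [-1.5, -1.2, -0.8]
grip_width: 0.0851
```

```bash
python3 - <<'E'
from h import *
np.set_printoptions(precision=4,suppress=True)
o=r.get_obs();print(o['clock'],o['tcp_pos'],o['orientation'],o['joints'],o['contact_force'])
f=grab('wrist','w1.png');np.save('w1.npy',f,allow_pickle=True)
f=grab('scene','s1.png')
E
```

```text
1.5 [ 0.4505 -0.1992  0.3015] [2.6277 1.721  0.    ] [ 0.6531  0.1347 -0.3987  1.8698  0.0575  1.1478 -0.1771] [-1.5332 -1.1938 -0.7818]
```

View pics/w1.png

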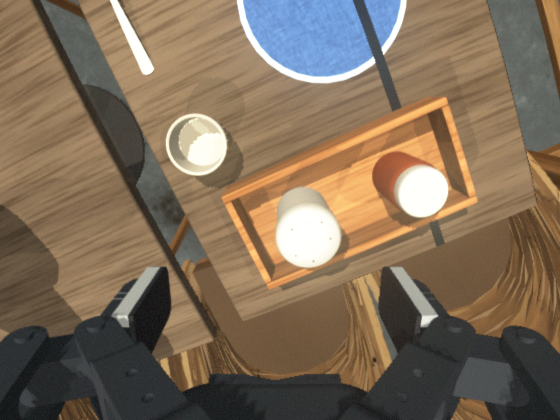

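View pics/s1.png

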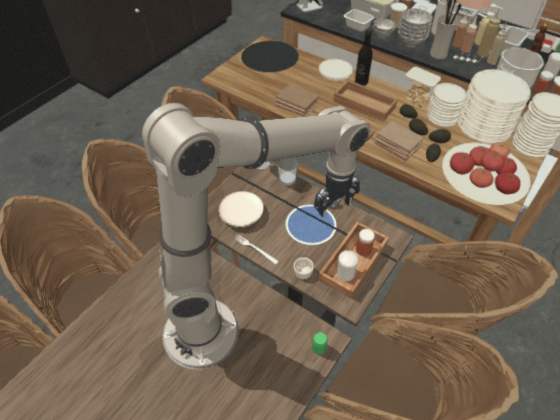

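The wrist view shows the box with the red jar (412,180; white cap 420,190) in the far half, the grey shaker (305,235) in the near half, the ramekin (197,145) and the lower part of the mat (320,30). The scene view shows the green look-alike at (320,343) on the robot's own table, so the red one in the box is the target.

```bash
python3 - <<'E'
from h import *
np.set_printoptions(precision=4,suppress=True)
f=np.load('w1.npy',allow_pickle=True).item()
cv2.imwrite('pics/w1c.png',cv2.resize(f['color'][70:300,200:500],None,fx=2.5,fy=2.5))
for ch in 'LS':
  print(ch,'cap',np.round(fitcirc(f,.579,-.273,.101,.026,span=.008,ch=ch),4))
  print(ch,'mat',np.round(fitcirc(f,.575,-.049,.001,.096,span=.012,ch=ch),4))
# box top corners inner/outer by picking
P=cloud(f)
m=(abs(P[...,2]-.05)<.006)&(P[...,1]<-.15)&(P[...,0]<.72)&(P[...,0]>.3)
q=P[m][:,:2].astype(np.float32);print(len(q),cv2.minAreaRect(q),P[m][:,2].mean())
ft=grab('top')
for c in [(444,98),(476,200),(270,287),(224,196)]: print('corner',world(f,*c,z=.05))
for c in [(412,203)]: print(P[c[1],c[0]])
for z0,n in((.098,'tops'),):
  m=(P[...,2]>.09)&(P[...,1]<-.15)&(P[...,0]<.72)&(P[...,0]>.3); print(P[m&(P[...,0]>.53)].mean(0),P[m&(P[...,0]<.53)].mean(0))
print('dredger', [np.round(fitcirc(f,.445,-.268,.085,.034,span=.01,ch=c),4) for c in 'LS'])
E
```

```text
L cap [  0.5802  -0.2706   0.0267   0.0009 119.    ]
L mat [ 0.5758 -0.049   0.0962  0.0002 56.    ]
S cap [  0.5789  -0.2702   0.0274   0.0009 120.    ]
S mat [ 0.5759 -0.0489  0.0965  0.0002 57.    ]
5756 ((0.5183869004249573, -0.26750320196151733), (0.2706957757472992, 0.1307518184185028), 0.9714246988296509) 0.04912000491946134
corner [[ 0.6487 -0.2023  0.05  ]]
corner [[ 0.6518 -0.3274  0.05  ]]
corner [[ 0.3878 -0.3324  0.05  ]]
corner [[ 0.3867 -0.2067  0.05  ]]
[ 0.567  -0.2784  0.1008]
[ 0.5801 -0.2697  0.1002] [ 0.4561 -0.1962  0.352 ]
dredger [array([  0.4571,  -0.2755,   0.0352,   0.0007, 120.    ]), array([  0.4571,  -0.2764,   0.0353,   0.0004, 117.    ])]
```

View pics/w1c.png

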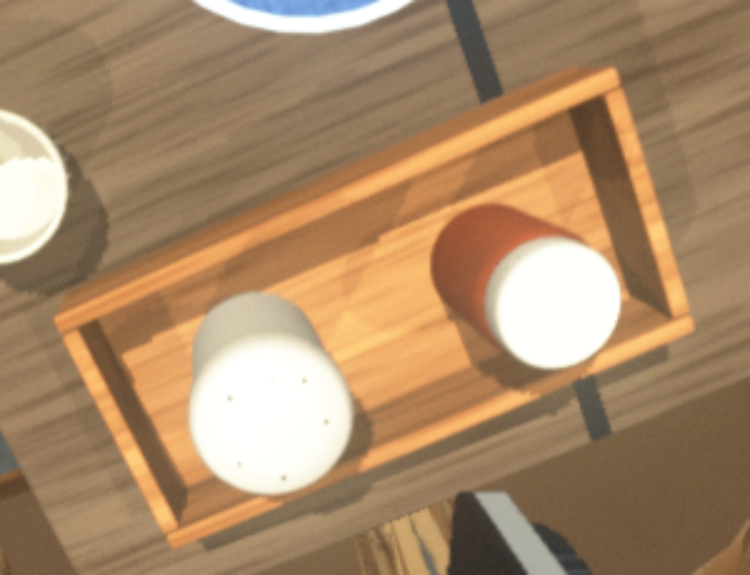

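play_rows --pt "0 45 -5 0 0 0.08 85" --pt "0 90 -10 0 0 0.16 85" --pt "0 135 -15 0 0 0.24 85" --pt "0 180 -20 0 0 0.32 85" --pt "0 230 -30 0 0 0.4 85" --pt "-5 280 -40 0 0 0.5 85" --pt "-10 330 -50 0 0 0.6 85" --pt "-20 380 -60 0 0 0.7 85" --pt "-30 430 -70 0 0 0.8 85" --pt "-35 475 -75 0 0 0.838 85" --pt "-38 511 -80 0 0 0.838 85" --pt "-38 511 -80 0 0 0.838 85"

```text
clock: 2.85
tcp_pos: [0.4106, 0.3154, 0.2208]
orientation: [-1.695, -2.641, -0.003]
contact_force: [0.1, 0.3, 1.1]
grip_width: 0.085
```

```bash
python3 - <<'E'
from h import *
np.set_printoptions(precision=4,suppress=True)
o=r.get_obs();print(o['clock'],o['tcp_pos'],o['orientation'],o['joints'],o['contact_force'])
f=grab('wrist','w2.png');np.save('w2.npy',f,allow_pickle=True)
ft=grab('top')
print('fork tip',world(ft,[223,285],[247,249],z=.01))
for z in(.035,.03):
  print('plate',[np.round(fitcirc(f,.4635,.198,z,.082,ch=c),4) for c in 'LS'])
E
```

```text
2.85 [0.4106 0.3154 0.2208] [-1.6954 -2.6409 -0.0028] [-0.0818  0.3382 -0.8339  1.897   0.2865  1.0297 -0.6074] [0.0708 0.2614 1.1095]
fork tip [[ 0.3608  0.1365  0.01  ]
 [ 0.3586 -0.0484  0.01  ]]
plate [array([  0.4636,   0.2022,   0.0868,   0.0013, 119.    ]), array([  0.4637,   0.202 ,   0.087 ,   0.0013, 117.    ])]
plate [array([  0.4649,   0.1988,   0.0877,   0.0011, 106.    ]), array([ 0.4648,  0.1987,  0.0877,  0.0011, 96.    ])]
```

View pics/w2.png

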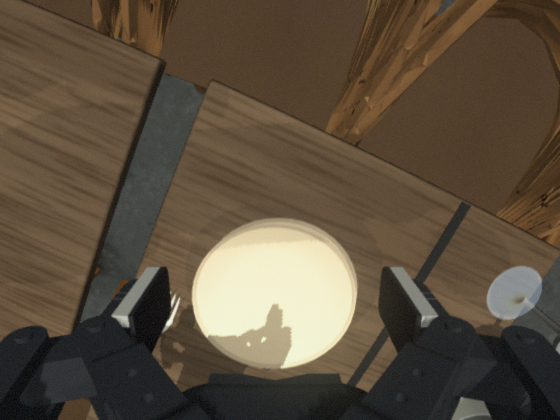

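play_rows --pt "0 0 -45 0 0 0 85" --pt "0 0 -90 0 0 0 85" --pt "0 0 -135 0 0 0 85" --pt "0 0 -175 0 0 0 85" --pt "0 0 -200 0 0 0 85" --pt "0 0 -213 0 0 0 85" --pt "0 0 -219 0 0 0 85" --pt "0 0 -219 0 0 0 85" --pt "0 0 -219 0 0 0 85"

```text
clock: 3.85
tcp_pos: [0.4131, 0.3111, 0.0035]
orientation: [1.705, 2.638, 0.003]
contact_force: [0.6, -0.4, -0.2]
grip_width: 0.085
```

```bash
python3 - <<'E'
from h import *
np.set_printoptions(precision=4,suppress=True)
o=r.get_obs();print(o['clock'],o['tcp_pos'],o['orientation'],o['joints'],o['contact_force'])
f=grab('wrist','w3.png');f=grab('scene')
cv2.imwrite('pics/s3.png',cv2.resize(f['color'][120:330,160:420],None,fx=3,fy=2.8))
E
```

```text
3.85 [0.4131 0.3111 0.0035] [1.7048 2.6376 0.003 ] [-0.2778  0.6414 -0.6162  2.0522  0.6228  0.6357 -0.894 ] [ 0.5924 -0.4062 -0.1916]
```

View pics/w3.png

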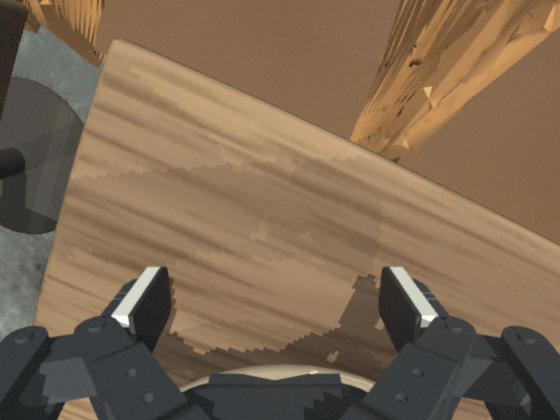

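View pics/s3.png

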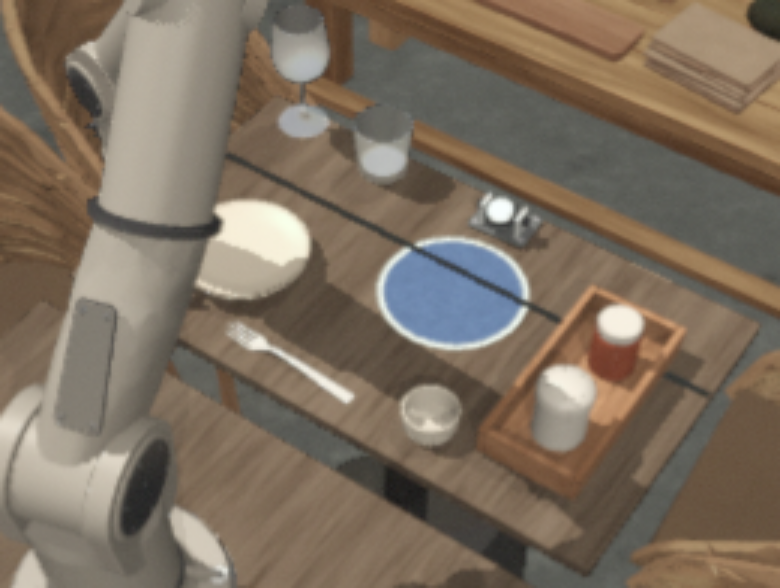

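play_rows --pt "6 -14 0 0 0 0 85" --pt "14 -32 0 0 0 0 85" --pt "21 -46 0 0 0 0 85" --pt "28 -62 0 0 0 0 85" --pt "35 -77 0 0 0 0 85" --pt "42 -93 0 0 0 0 85" --pt "49 -109 0 0 0 0 85" --pt "56 -124 0 0 0 0 85" --pt "63 -139 0 0 0 0 85" --pt "69 -152 0 0 0 0 85" --pt "73 -162 0 0 0 0 85" --pt "75 -166 0 0 0 0 85"

```text
clock: 5.15
tcp_pos: [0.4876, 0.1439, 0.0026]
orientation: [1.706, 2.638, 0.001]
contact_force: [-1.5, 4.4, 2.4]
grip_width: 0.085
```

```bash
python3 - <<'E'
from h import *
np.set_printoptions(precision=4,suppress=True)
o=r.get_obs();print(o['clock'],o['tcp_pos'],o['orientation'],o['contact_force'])
f=grab('top')
cv2.imwrite('pics/t4.png',cv2.resize(f['color'][90:280,140:410],None,fx=2.9,fy=2.9))
f=grab('scene')
cv2.imwrite('pics/s4.png',cv2.resize(f['color'][120:330,160:420],None,fx=3,fy=2.8))
E
```

```text
5.15 [0.4876 0.1439 0.0026] [1.706  2.6377 0.0008] [-1.5028  4.382   2.4353]
```

View pics/t4.png

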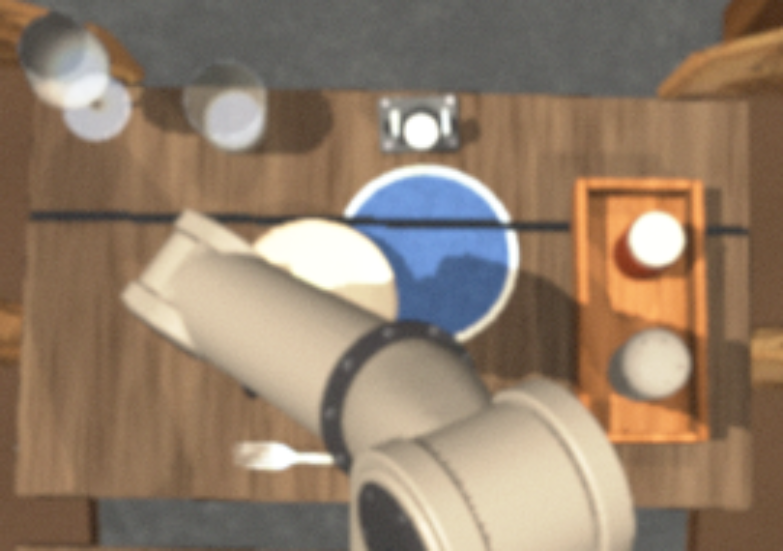

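View pics/s4.png

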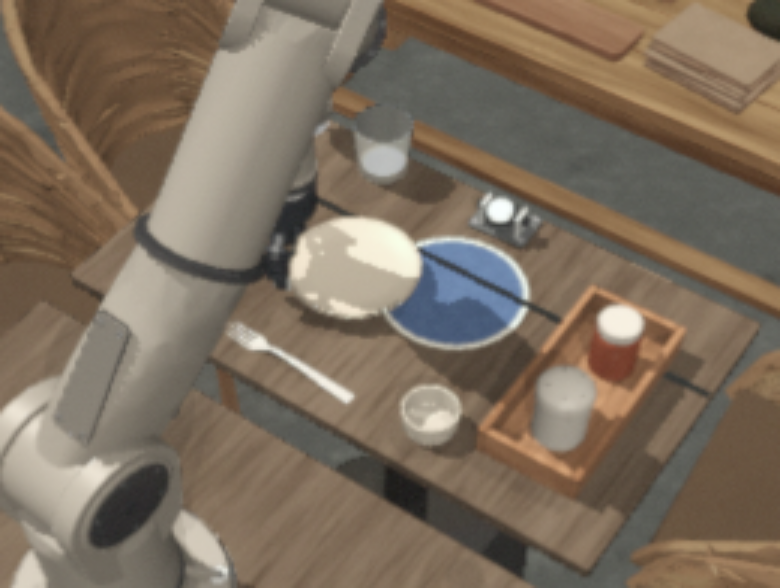

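The plate slides ahead of the fingers (top view 325,270 in crop), overlapping the mat's left edge; everything else stands as before.

```bash
cat >> h.py <<'E'
def fitpart(f,x,y,z,rad,span=.012,n=240,gmin=1.5):
    """fixed-radius circle, partial visibility, robust; cost on saturated-cream mask edge"""
    im=f['color'].astype(np.float32)
    lab=bg(f)
    I=cv2.GaussianBlur(255-cv2.cvtColor(f['color'],cv2.COLOR_BGR2HSV)[...,1].astype(np.float32),(0,0),.7)
    J=cv2.GaussianBlur(lab[...,0],(0,0),.7)
    best=None
    out=[]
    for nm,A in(('S',I),('L',J)):
        cx,cy=x,y
        for k in range(8):
            rr=np.linspace(rad-span,rad+span,61);pts=[]
            for t in np.linspace(0,2*np.pi,n,endpoint=False):
                X=np.c_[cx+rr*np.cos(t),cy+rr*np.sin(t),np.full(61,z)]
                p=proj(f,X).astype(np.float32)
                v=cv2.remap(A,p[:,:1],p[:,1:],1)[:,0]
                g=-np.gradient(v);i=np.argmax(g)
                if 0<i<60 and g[i]>gmin: pts.append(X[i,:2])
            pts=np.array(pts)
            fun=lambda q:np.hypot(pts[:,0]-q[0],pts[:,1]-q[1])-rad
            s=least_squares(fun,[cx,cy],loss='cauchy',f_scale=.001);cx,cy=s.x
        e=abs(fun(s.x));out.append((nm,round(cx,4),round(cy,4),len(pts),int((e<.002).sum())))
    return out
E
python3 - <<'E'
from h import *
o=r.get_obs();t=o['tcp_pos'];u=np.array([.4115,-.9114])
g=t[:2]+u*.081;print(g)
for n in('scene','top'):
    f=r.grab_frame(n)
    for R in(.082,.085): print(n,R,fitpart(f,g[0],g[1],.033,R))
E
```

```text
[0.52066563 0.0702145 ]
scene 0.082 [('S', np.float64(0.5205), np.float64(0.0596), 87, 45), ('L', np.float64(0.5209), np.float64(0.0651), 226, 96)]
scene 0.085 [('S', np.float64(0.5184), np.float64(0.0623), 87, 55), ('L', np.float64(0.5175), np.float64(0.065), 239, 129)]
top 0.082 [('S', np.float64(0.5231), np.float64(0.0596), 132, 65), ('L', np.float64(0.5237), np.float64(0.0632), 124, 86)]
top 0.085 [('S', np.float64(0.5207), np.float64(0.0619), 126, 73), ('L', np.float64(0.5212), np.float64(0.0655), 116, 98)]
```

play_rows --pt "3 -6 0 0 0 0 85" --pt "8 -17 0 0 0 0 85" --pt "13 -29 0 0 0 0 85" --pt "18 -40 0 0 0 0 85" --pt "23 -51 0 0 0 0 85" --pt "28 -62 0 0 0 0 85" --pt "33 -73 0 0 0 0 85" --pt "38 -83 0 0 0 0 85" --pt "42 -91 0 0 0 0 85" --pt "44 -96 0 0 0 0 85" --pt "45 -98 0 0 0 0 85" --pt "45 -98 0 0 0 0 85"

```text
clock: 6.55
tcp_pos: [0.5322, 0.0465, 0.0023]
orientation: [1.705, 2.639, -0.0]
contact_force: [0.4, -0.3, 0.0]
grip_width: 0.0849
```

```bash
python3 - <<'E'
from h import *
o=r.get_obs();t=o['tcp_pos'];u=np.array([.4115,-.9114])
print(o['clock'],t,o['contact_force'])
g=t[:2]+u*.086;print(g)
for n in('scene','top'):
    f=grab(n,n+'5.png')
    for R in(.082,.085): print(n,R,fitpart(f,g[0],g[1],.033,R))
f=r.grab_frame('scene')
cv2.imwrite('pics/s5.png',cv2.resize(f['color'][120:330,160:420],None,fx=3,fy=2.8))
E
```

```text
6.55 [0.53217375 0.04648789 0.00228492] [ 0.40807752 -0.31359466  0.04779656]
[ 0.56756275 -0.03189251]
scene 0.082 [('S', np.float64(0.5535), np.float64(-0.0394), 102, 60), ('L', np.float64(0.5623), np.float64(-0.0355), 231, 81)]
scene 0.085 [('S', np.float64(0.5561), np.float64(-0.0371), 115, 63), ('L', np.float64(0.5624), np.float64(-0.032), 230, 110)]
top 0.082 [('S', np.float64(0.5678), np.float64(-0.0383), 90, 66), ('L', np.float64(0.5672), np.float64(-0.0352), 87, 67)]
top 0.085 [('S', np.float64(0.5659), np.float64(-0.0352), 93, 66), ('L', np.float64(0.565), np.float64(-0.0324), 102, 69)]
```

View pics/s5.png

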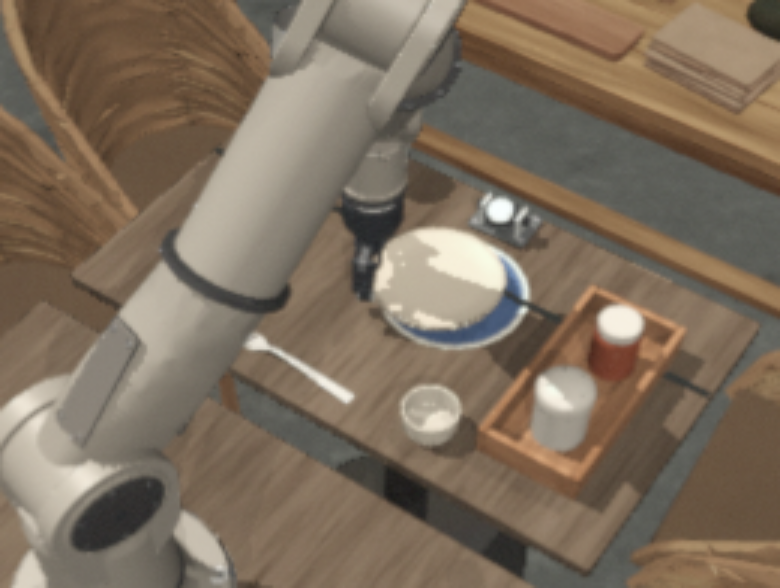

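View pics/top5.png

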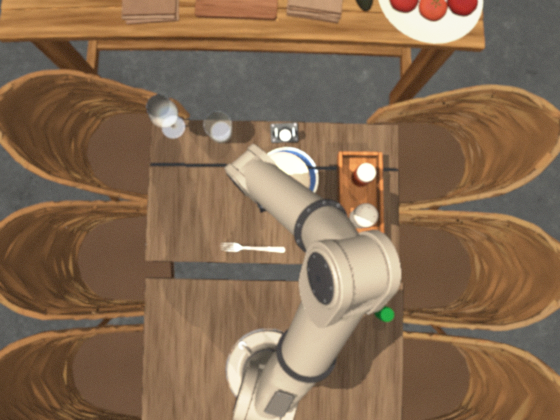

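play_rows --pt "-10 22 0 0 0 0 85" --pt "-25 55 10 0 0 0 85" --pt "-30 75 50 0 0 0 85" --pt "-40 95 95 0 0 0 85" --pt "-50 125 135 0 0 0 85" --pt "-65 155 170 0 0 0 85" --pt "-80 190 200 0 0 0 85" --pt "-90 220 210 0 0 0 85" --pt "-90 220 210 0 0 0 85"

```text
clock: 7.6
tcp_pos: [0.4405, 0.2727, 0.2152]
orientation: [1.693, 2.645, 0.009]
contact_force: [0.7, 0.1, -0.8]
grip_width: 0.0853
```

```bash
python3 - <<'E'
from h import *
o=r.get_obs();t=o['tcp_pos']
print(o['clock'],t,o['contact_force'])
for n in('top','scene','wrist'):
    f=grab(n,n+'6.png');np.save(n+'6.npy',f,allow_pickle=True)
    print(n,[np.round(fitcirc(f,.566,-.033,.03,.083,span=.012,ch=c),4) for c in 'LS'])
    print(n,'mat',[np.round(fitcirc(f,.5755,-.049,.001,.096,span=.006,ch=c),4) for c in 'LS'])
    for R in(.083,.086): print(n,R,fitpart(f,.566,-.033,.030,R))
E
```

```text
7.6 [0.44048286 0.27272643 0.21517869] [ 0.70191486  0.08317265 -0.79998889]
top [array([ 5.647e-01, -3.160e-02,  8.650e-02,  7.000e-04,  1.060e+02]), array([ 5.647e-01, -3.570e-02,  8.630e-02,  1.000e-03,  8.700e+01])]
top mat [array([ 5.752e-01, -4.730e-02,  9.890e-02,  1.400e-03,  1.160e+02]), array([ 5.748e-01, -4.910e-02,  9.910e-02,  9.000e-04,  1.080e+02])]
top 0.083 [('S', np.float64(0.5689), np.float64(-0.0357), 194, 72), ('L', np.float64(0.5658), np.float64(-0.0356), 222, 95)]
top 0.086 [('S', np.float64(0.5649), np.float64(-0.0359), 199, 130), ('L', np.float64(0.5651), np.float64(-0.0312), 233, 169)]
scene [array([ 5.63e-01, -3.13e-02,  8.63e-02,  1.40e-03,  1.04e+02]), array([ 5.616e-01, -3.240e-02,  8.830e-02,  1.400e-03,  5.600e+01])]
scene mat [array([ 5.738e-01, -4.690e-02,  9.890e-02,  1.300e-03,  9.500e+01]), array([ 5.741e-01, -4.930e-02,  9.840e-02,  6.000e-04,  7.300e+01])]
scene 0.083 [('S', np.float64(0.5558), np.float64(-0.0373), 127, 57), ('L', np.float64(0.5662), np.float64(-0.0285), 224, 88)]
scene 0.086 [('S', np.float64(0.5577), np.float64(-0.0346), 136, 
[... 235 characters left out ...]
1',f_scale=.001)
    return func(*args, **kwargs)
    vector_fun = VectorFunction(
        fun_wrapped,
    ...<6 lines>...
        workers=workers
    )
    self._update_fun()
    ~~~~~~~~~~~~~~~~^^
    self.f = self.fun_wrapped(xp_copy(self.x))
             ~~~~~~~~~~~~~~~~^^^^^^^^^^^^^^^^^
    return np.atleast_1d(self.fun(x))
                         ~~~~~~~~^^^
    return self.f(x, *self.args, **self.kwargs)
           ~~~~~~^^^^^^^^^^^^^^^^^^^^^^^^^^^^^^
  File "h.py", line 51, in <lambda>
    fun=(lambda q:np.hypot(pts[:,0]-q[0],pts[:,1]-q[1])-(rad if fixr else q[2]))
                           ~~~^^^^^
IndexError: too many indices for array: array is 1-dimensional, but 2 were indexed
```

View pics/top6.png

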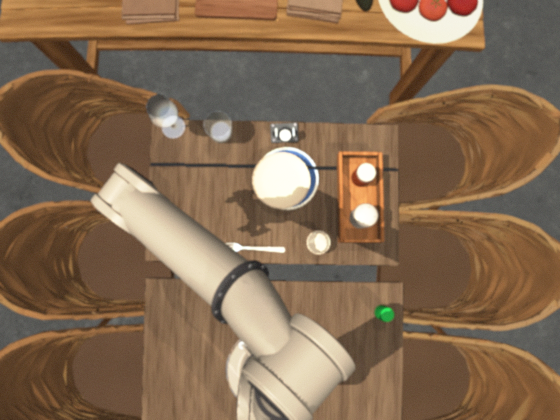

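View pics/wrist6.png

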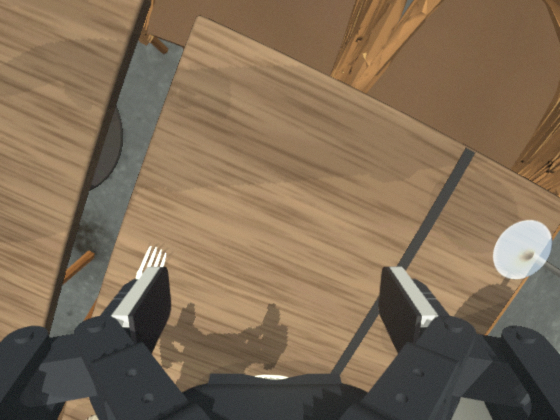

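```bash
cat >> h.py <<'E'
def overlay(f,circs,box,name,s=6):
    x0,x1,y0,y1=box
    im=cv2.resize(f['color'][y0:y1,x0:x1],None,fx=s,fy=s,interpolation=cv2.INTER_CUBIC)
    a=np.linspace(0,2*np.pi,200)
    for (x,y,z,R,col) in circs:
        p=proj(f,np.c_[x+R*np.cos(a),y+R*np.sin(a),np.full(200,z)])
        p=((p-[x0,y0]+.5)*s-.5)
        cv2.polylines(im,[np.round(p*8).astype(int)],True,col,1,cv2.LINE_AA,3)
    cv2.imwrite('pics/'+name,im)
E
python3 - <<'E'
from h import *
f=np.load('top6.npy',allow_pickle=True).item()
overlay(f,[(.5647,-.0325,.030,.0845,(0,0,255)),(.5755,-.0491,.001,.097,(0,255,0))],(240,335,140,220),'o6.png',s=7)
E
```

```text
(no output)
```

View pics/o6.png

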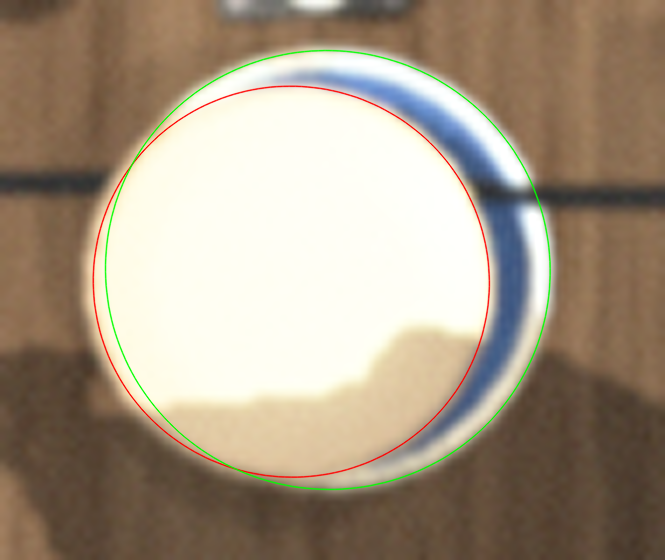

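play_rows --pt "10 -35 -10 0 0 0.05 85" --pt "25 -80 -25 0 0 0.1 85" --pt "40 -125 -40 0 0 0.14 85" --pt "53 -170 -60 0 0 0.14 85" --pt "60 -198 -85 0 0 0.14 85" --pt "61 -203 -125 0 0 0.14 85" --pt "61 -203 -165 0 0 0.14 85" --pt "61 -203 -195 0 0 0.14 85" --pt "61 -203 -207 0 0 0.14 85" --pt "61 -203 -210 0 0 0.14 85" --pt "61 -203 -210 0 0 0.14 85" --pt "61 -203 -210 0 0 0.14 85"

```text
clock: 8.95
tcp_pos: [0.5041, 0.064, 0.0036]
orientation: [1.515, 2.75, 0.002]
contact_force: [-0.2, 0.4, 0.4]
grip_width: 0.0849
```

play_rows --pt "4 -6 0 0 0 0 85" --pt "8 -13 0 0 0 0 85" --pt "12 -19 0 0 0 0 85" --pt "15 -24 0 0 0 0 85" --pt "18 -28 0 0 0 0 85" --pt "20 -32 0 0 0 0 85" --pt "22 -35 0 0 0 0 85" --pt "24 -38 0 0 0 0 85" --pt "25 -40 0 0 0 0 85" --pt "26 -41.5 0 0 0 0 85" --pt "26.5 -42 0 0 0 0 85" --pt "26.5 -42 0 0 0 0 85"

```text
clock: 10.15
tcp_pos: [0.5294, 0.0218, 0.0022]
orientation: [-1.516, -2.752, 0.001]
contact_force: [-2.1, 2.5, 3.4]
grip_width: 0.0848
```

play_rows --pt "-5 8 0 0 0 0 85" --pt "-20 32 2 0 0 0 85" --pt "-40 64 15 0 0 0 85" --pt "-50 90 50 0 0 0 85" --pt "-60 125 85 0 0 0 85" --pt "-70 160 125 0 0 0 85" --pt "-80 190 165 0 0 0 85" --pt "-90 220 200 0 0 0 85" --pt "-90 230 210 0 0 0 85"

```text
clock: 11.05
tcp_pos: [0.4391, 0.2564, 0.2163]
orientation: [1.508, 2.752, 0.009]
contact_force: [-0.1, 0.1, 0.4]
grip_width: 0.085
```

```bash
python3 - <<'E'
from h import *
o=r.get_obs();t=o['tcp_pos']
print(o['clock'],t,o['contact_force'])
f=grab('top','top7.png');np.save('top7.npy',f,allow_pickle=True)
print([np.round(fitcirc(f,.575,-.048,.03,.0845,span=.005,ch=c),4) for c in 'LS'])
overlay(f,[(.5755,-.0491,.030,.0845,(0,0,255)),(.5755,-.0491,.001,.097,(0,255,0))],(240,335,140,220),'o7.png',s=7)
E
```

```text
11.05 [0.43909032 0.25644918 0.21631498] [-0.12526487  0.1376039   0.43737501]
[array([ 5.774e-01, -5.260e-02,  8.830e-02,  1.700e-03,  9.800e+01]), array([ 5.816e-01, -5.200e-02,  8.660e-02,  2.300e-03,  7.900e+01])]
```

View pics/o7.png

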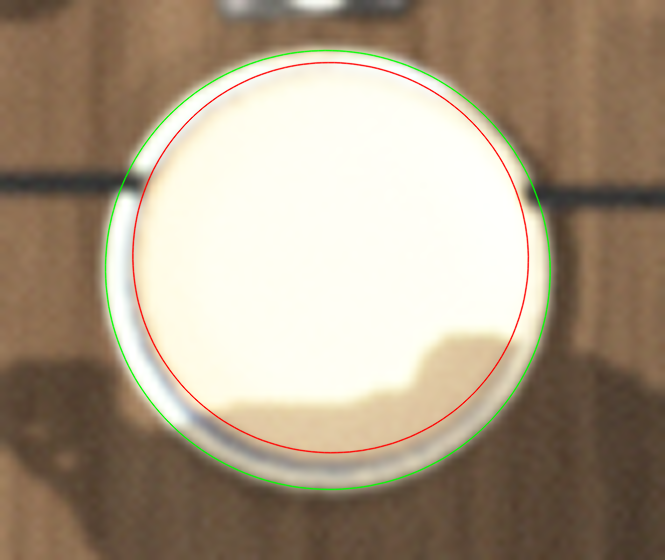

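```bash
python3 - <<'E'
from h import *
f=np.load('top7.npy',allow_pickle=True).item()
b=f['color'].astype(float)
d=b[...,0]-b[...,2]  # blue-red: mat ring ~0+, cream negative
e=np.clip((d+40)*4,0,255).astype(np.uint8)
g=dict(f);g['color']=cv2.merge([e,e,e])
overlay(g,[(.5755,-.0491,.030,.0845,(0,0,255)),(.5755,-.0491,.001,.097,(0,255,0))],(240,335,140,220),'o7b.png',s=7)
E
```

```text
(no output)
```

View pics/o7b.png

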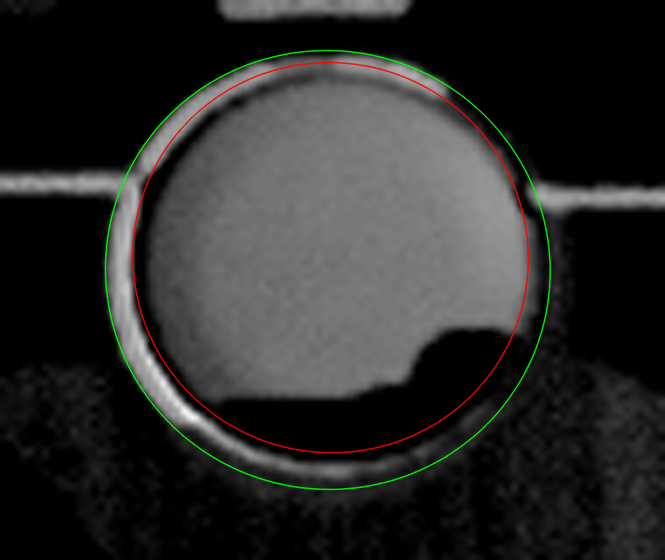

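play_rows --pt "20 -40 10 0 0 -0.08 85" --pt "40 -80 20 0 0 -0.16 85" --pt "60 -120 30 0 0 -0.24 85" --pt "80 -160 40 0 0 -0.32 85" --pt "100 -200 40 0 0 -0.4 85" --pt "120 -240 40 0 0 -0.48 85" --pt "130 -262 40 0 0 -0.53 85" --pt "135 -273 40 0 0 -0.565 85" --pt "135 -273 40 0 0 -0.565 85" --pt "135 -273 40 0 0 -0.565 85"

```text
clock: 12.1
tcp_pos: [0.5738, -0.0191, 0.2519]
orientation: [-2.218, -2.223, 0.0]
contact_force: [-0.1, 0.2, -0.1]
grip_width: 0.085
```

```bash
python3 - <<'E'
from h import *
o=r.get_obs();t=o['tcp_pos']
print(o['clock'],t,o['orientation'],o['joints'],o['contact_force'])
f=grab('wrist','w8.png');np.save('w8.npy',f,allow_pickle=True)
print([np.round(fitcirc(f,.577,-.051,.03,.0835,span=.007,ch=c),4) for c in 'LS'])
print([np.round(fitcirc(f,.5755,-.049,.001,.096,span=.005,ch=c),4) for c in 'LS'])
overlay(f,[(.5755,-.0491,.030,.0835,(0,0,255)),(.5755,-.0491,.001,.096,(0,255,0))],(130,430,90,315),'o8.png',s=2.6)
E
```

```text
12.1 [ 0.57377059 -0.01911625  0.25186189] [-2.21802475e+00 -2.22291058e+00  2.26400660e-04] [ 0.44291945  0.36513086 -0.65658284  1.74333907  0.24376258  1.11709246
 -0.28757871] [-0.06299782  0.20160337 -0.12272289]
[array([ 5.714e-01, -4.950e-02,  8.740e-02,  6.000e-04,  1.130e+02]), array([ 5.719e-01, -4.950e-02,  8.820e-02,  6.000e-04,  1.110e+02])]
[array([ 5.74e-01, -5.18e-02,  9.87e-02,  1.70e-03,  1.20e+02]), array([ 5.725e-01, -5.510e-02,  9.730e-02,  1.700e-03,  1.150e+02])]
```

View pics/w8.png

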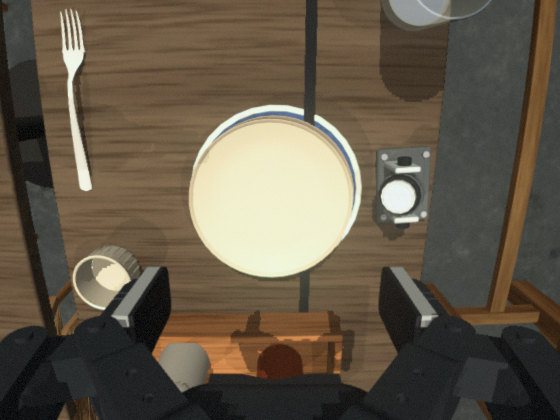

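View pics/o8.png

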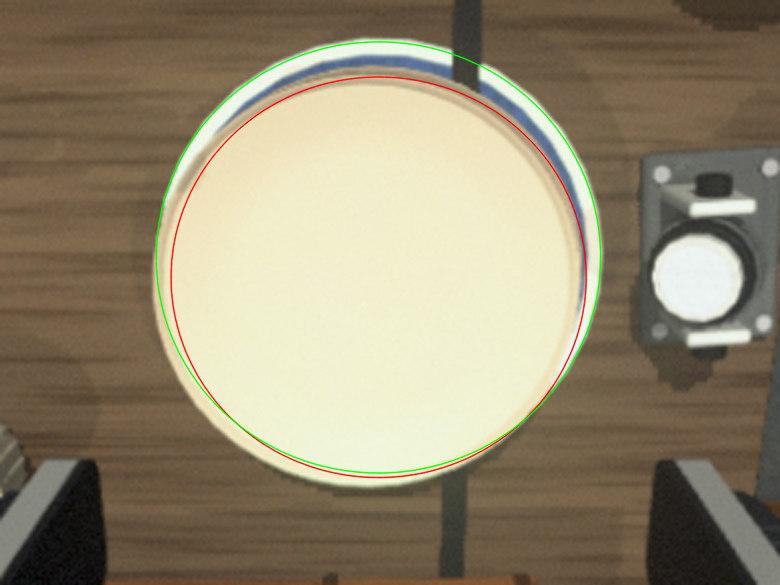

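```bash
python3 - <<'E'
from h import *
f=np.load('w8.npy',allow_pickle=True).item()
overlay(f,[(.5716,-.0495,.030,.0868,(0,0,255)),(.5755,-.0491,.001,.096,(0,255,0))],(150,400,90,290),'o8b.png',s=3)
g=np.load('top7.npy',allow_pickle=True).item()
overlay(g,[(.5716,-.0495,.030,.0868,(0,0,255)),(.5755,-.0491,.001,.097,(0,255,0))],(240,335,140,220),'o7c.png',s=7)
P=cloud(f)
m=(np.hypot(P[...,0]-.572,P[...,1]+.05)<.1)
rr=np.hypot(P[...,0]-.572,P[...,1]+.0495)[m];z=P[...,2][m]
for a in np.arange(.07,.1,.003):
    k=(rr>a)&(rr<a+.003);print(round(a,3),np.round(np.nanpercentile(z[k],[10,50,90]),4))
# centroid of depth points above 20mm near the rim
k=m&(P[...,2]>.022);q=P[k][:,:2].astype(np.float32);print('encl',cv2.minEnclosingCircle(q),q.mean(0))
c=cv2.fitEllipse(cv2.convexHull(q));print(c)
E
```

```text
0.07 [0.0285 0.3183 0.3333]
0.073 [0.0294 0.3199 0.3354]
0.076 [0.0302 0.3137 0.3312]
0.079 [0.0309 0.0332 0.3268]
0.082 [0.0318 0.0343 0.3227]
0.085 [0.0008 0.0228 0.3195]
0.088 [-0.0006  0.0005  0.0016]
0.091 [-0.0008  0.0004  0.0015]
0.094 [-0.0011  0.0001  0.0012]
0.097 [-0.0012 -0.0002  0.001 ]
encl ((0.5720924139022827, -0.04787787050008774), 0.08711615204811096) [ 0.57410717 -0.02155736]
((0.571858286857605, -0.04803363233804703), (0.16965946555137634, 0.17413413524627686), 132.47068786621094)
```

View pics/o8b.png

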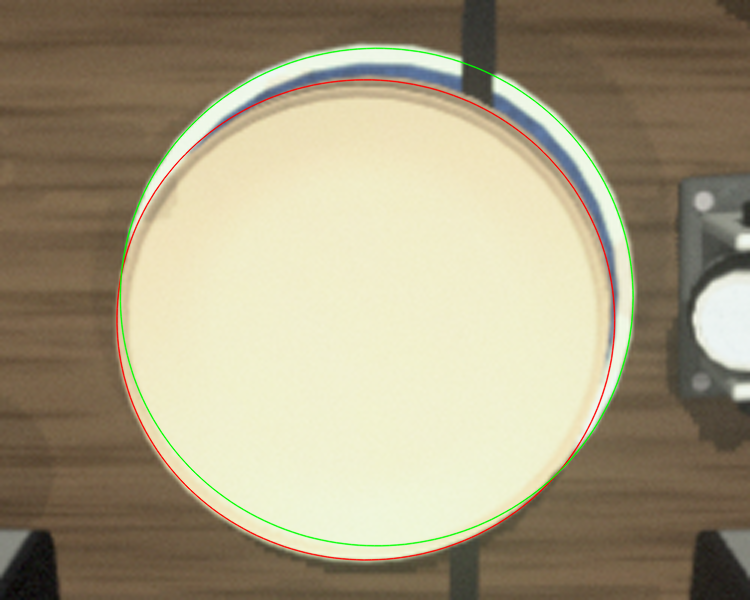

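View pics/o7c.png

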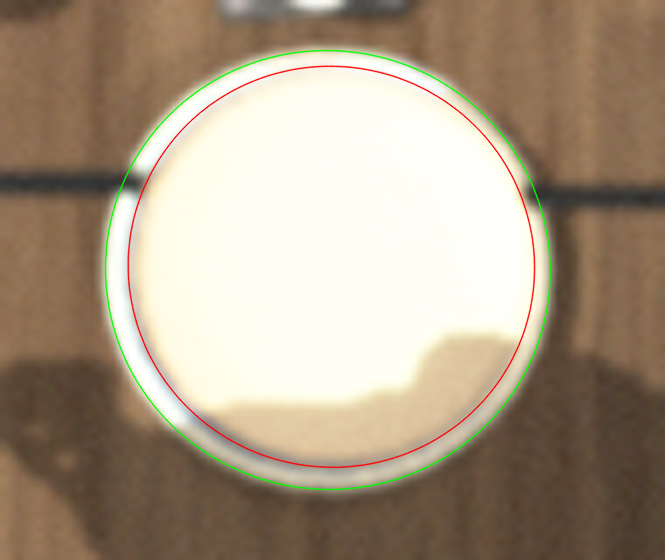

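play_rows --pt "-12 -3 0 0 0 -0.14 85" --pt "-24 -6 0 0 0 -0.28 85" --pt "-36 -9 0 0 0 -0.42 85" --pt "-48 -12 0 0 0 -0.56 85" --pt "-60 -15 0 0 0 -0.7 85" --pt "-72 -18 0 0 0 -0.84 85" --pt "-84 -21 0 0 0 -0.98 85" --pt "-96 -24 0 0 0 -1.12 85" --pt "-108 -27 -20 0 0 -1.26 85" --pt "-116 -29 -45 0 0 -1.4 85" --pt "-120 -29 -80 0 0 -1.5 85" --pt "-120 -29 -110 0 0 -1.571 85"

```text
clock: 13.35
tcp_pos: [0.4534, -0.0484, 0.1415]
orientation: [3.141, -0.002, 0.001]
contact_force: [1.4, 0.7, -0.4]
grip_width: 0.0847
```

play_rows --pt "0 0 -5 0 0 0 85" --pt "0 0 -45 0 0 0 85" --pt "0 0 -85 0 0 0 85" --pt "0 0 -115 0 0 0 85" --pt "0 0 -132 0 0 0 85" --pt "0 0 -139 0 0 0 85" --pt "0 0 -140 0 0 0 85" --pt "0 0 -140 0 0 0 85"

```text
clock: 14.15
tcp_pos: [0.4556, -0.0496, 0.0034]
orientation: [-3.142, -0.0, -0.003]
contact_force: [0.6, 0.5, 0.9]
grip_width: 0.0849
```

```bash
python3 - <<'E'
from h import *
o=r.get_obs();t=o['tcp_pos']
print(o['clock'],t,o['orientation'],o['joints'],o['contact_force'])
f=grab('wrist','w9.png');np.save('w9.npy',f,allow_pickle=True)
E
```

```text
14.15 [ 0.45560251 -0.04963532  0.00339396] [-3.14157237e+00 -4.01228462e-04 -2.88687772e-03] [ 0.22992946  0.51892833 -0.30920049  2.20221484  0.34477812  0.46304569
 -1.92180549] [0.57231177 0.54945079 0.91869001]
```

View pics/w9.png

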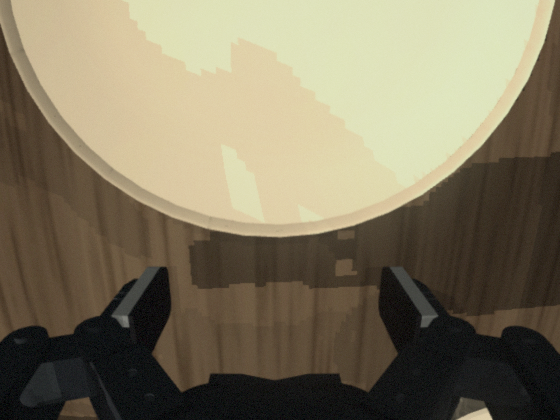

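play_rows --pt "6 0 0 0 0 0 85" --pt "14 0 0 0 0 0 85" --pt "21 0 0 0 0 0 85" --pt "27 0 0 0 0 0 85" --pt "31 0 0 0 0 0 85" --pt "34 0 0 0 0 0 85" --pt "36 0 0 0 0 0 85" --pt "37 0 0 0 0 0 85" --pt "37.5 0 0 0 0 0 85" --pt "37.5 0 0 0 0 0 85"

```text
clock: 15.2
tcp_pos: [0.4917, -0.05, 0.0022]
orientation: [-3.142, 0.001, 0.001]
contact_force: [-1.0, 1.1, -0.7]
grip_width: 0.0851
```

```bash
python3 - <<'E'
from h import *
o=r.get_obs();t=o['tcp_pos']
print(o['clock'],t,o['contact_force'])
f=grab('wrist','w10.png');np.save('w10.npy',f,allow_pickle=True)
for n in ('w9','w10'):
  f=np.load(n+'.npy',allow_pickle=True).item()
  P=cloud(f);m=(P[...,2]>.03)&(P[...,2]<.045)&(P[...,0]<.6)&(np.hypot(P[...,0]-.573,P[...,1]+.049)<.1)
  q=P[m];rr=np.hypot(q[:,0]-.573,q[:,1]+.049);e=q[rr>.081][:,:2]
  s=least_squares(lambda p:np.hypot(e[:,0]-p[0],e[:,1]-p[1])-.084,[.573,-.049],loss='soft_l1',f_scale=.002);print(n,len(e),s.x,q[:,0].min())
E
```

```text
15.2 [ 0.4916523  -0.04995067  0.00216014] [-1.03964666  1.06539366 -0.72131161]
w9 15437 [ 0.57292603 -0.04937207] 0.4852048442858326
w10 17133 [ 0.57325552 -0.04941658] 0.48200558224435613
```

View pics/w10.png

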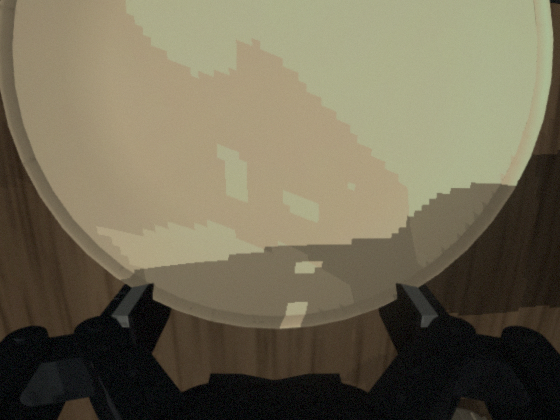

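play_rows --pt "-5 0 0 0 0 0 85" --pt "-30 0 0 0 0 0 85" --pt "-35 0 45 0 0 0.05 85" --pt "-30 0 90 0 0 0.19 85" --pt "-20 5 135 0 0 0.33 85" --pt "-5 10 180 0 0 0.47 85" --pt "10 15 220 0 0 0.61 85" --pt "30 20 250 0 0 0.75 85" --pt "45 25 250 0 0 0.89 85" --pt "60 29 250 0 0 1.03 85" --pt "75 29 250 0 0 1.17 85" --pt "82.5 29 250 0 0 1.31 85"

```text
clock: 16.45
tcp_pos: [0.5758, -0.0213, 0.2525]
orientation: [2.487, 1.918, 0.002]
contact_force: [-0.6, -0.1, 0.1]
grip_width: 0.0849
```

play_rows --pt "0 0 0 0 0 0.14 85" --pt "0 0 0 0 0 0.261 85" --pt "0 0 0 0 0 0.261 85" --pt "0 0 0 0 0 0.261 85"

```text
clock: 16.85
tcp_pos: [0.5746, -0.0214, 0.2523]
orientation: [2.226, 2.216, 0.0]
contact_force: [-0.5, 0.2, 0.0]
grip_width: 0.0853
```

```bash
python3 - <<'E'
from h import *
o=r.get_obs();t=o['tcp_pos']
print(o['clock'],t,o['orientation'],o['joints'],o['contact_force'])
f=grab('wrist','w11.png');np.save('w11.npy',f,allow_pickle=True)
print([np.round(fitcirc(f,.5745,-.0495,.032,.0868,span=.004,ch=c),4) for c in 'LS'])
P=cloud(f);k=(np.hypot(P[...,0]-.574,P[...,1]+.049)<.1)&(P[...,2]>.022)&(P[...,2]<.05);q=P[k][:,:2].astype(np.float32);print('encl',cv2.minEnclosingCircle(q))
overlay(f,[(.5755,-.0491,.032,.0865,(0,0,255)),(.5755,-.0491,.001,.096,(0,255,0))],(150,400,90,290),'o11.png',s=3)
E
```

```text
16.85 [ 0.57456165 -0.02138338  0.25229414] [2.22649830e+00 2.21586478e+00 2.81329348e-04] [ 0.52523457  0.3910907  -0.76558934  1.73704118  0.29624697  1.13258836
 -0.33472135] [-0.51052252  0.19544039  0.00998596]
[array([ 5.733e-01, -4.850e-02,  8.780e-02,  1.100e-03,  1.170e+02]), array([ 5.735e-01, -4.890e-02,  8.820e-02,  1.000e-03,  1.150e+02])]
encl ((0.5738122463226318, -0.04861386865377426), 0.08710550516843796)
```

View pics/o11.png

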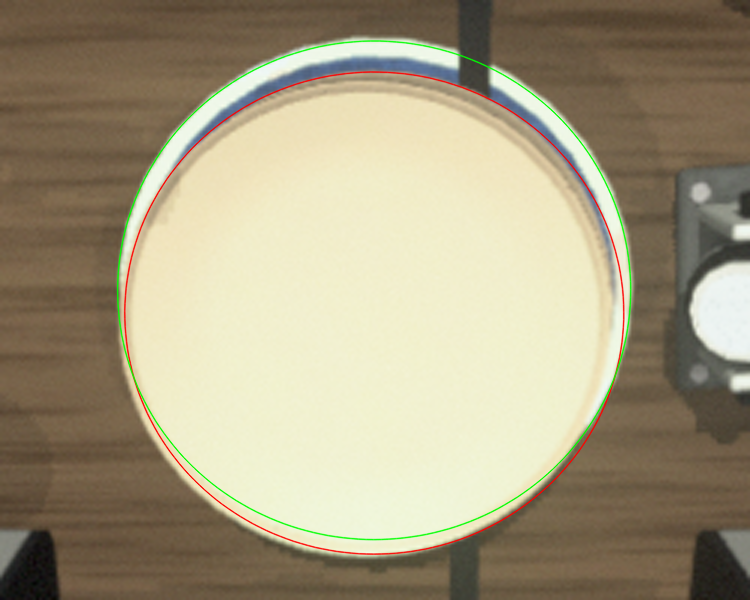

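```bash
python3 - <<'E'
from h import *
np.set_printoptions(precision=4,suppress=True)
for n in('w8','w11'):
  f=np.load(n+'.npy',allow_pickle=True).item()
  P=cloud(f)
  x0,x1,y0,y1=355,445,130,250
  sub=P[y0:y1,x0:x1];z=sub[...,2]
  k=(z>.004)&(z<.09)&(sub[...,0]>.66)&(sub[...,0]<.78)
  q=sub[k];rect=cv2.minAreaRect(q[:,:2].astype(np.float32));print(n,len(q),rect,'z hist',np.histogram(q[:,2],bins=np.arange(0,.09,.01))[0])
  low=q[q[:,2]<.02];print('low rect',cv2.minAreaRect(low[:,:2].astype(np.float32)))
  hi=q[q[:,2]>.04];print('hi mean',hi.mean(0))
  cx,cy=rect[0];print('yaw to foot deg',np.degrees(np.arctan2(cy+.0491,cx-.5755)))
cv2.imwrite('pics/st.png',cv2.resize(f['color'][y0:y1,x0:x1],None,fx=5,fy=5))
E
```

```text
w8 3967 ((0.7145436406135559, -0.03730929270386696), (0.06538302451372147, 0.08383483439683914), 3.6853976249694824) z hist [1632   88   53  306 1090  796    2    0]
low rect ((0.7171429991722107, -0.037133052945137024), (0.060284897685050964, 0.08380504697561264), 3.8135101795196533)
hi mean [ 0.7027 -0.0361  0.0493]
yaw to foot deg 4.847006632915273
w11 3952 ((0.7145563960075378, -0.0374116450548172), (0.06549171358346939, 0.08411043137311935), 4.195490837097168) z hist [1602   93   56  309 1063  829    0    0]
low rect ((0.7171282172203064, -0.0373050794005394), (0.06022081896662712, 0.0842224583029747), 3.3894875049591064)
hi mean [ 0.7027 -0.036   0.0494]
yaw to foot deg 4.804690077232381
```

View pics/st.png

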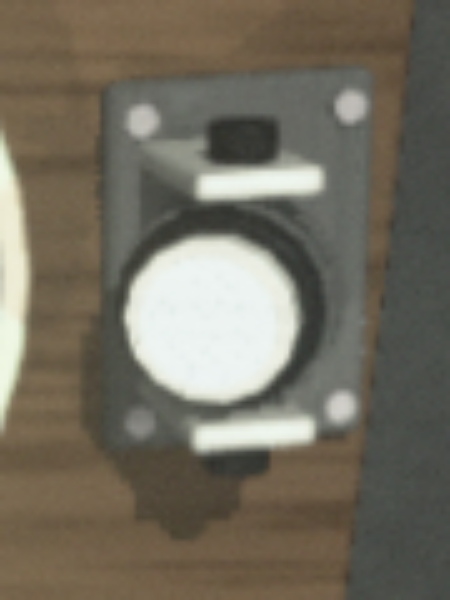

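play_rows --pt "1 -40 0 0 0 0 80" --pt "2 -85 0 0 0 0 80" --pt "3 -130 0 0 0 0 80" --pt "4 -175 0 0 0 0 80" --pt "5 -215 -15 0 0 0 80" --pt "5 -240 -35 0 0 0 80" --pt "5 -250.5 -60 0 0 0 80" --pt "5 -250.5 -75 0 0 0 80" --pt "5 -250.5 -80 0 0 0 80" --pt "5 -250.5 -80 0 0 0 80"

```text
clock: 17.9
tcp_pos: [0.5797, -0.2698, 0.1722]
orientation: [-2.22, -2.221, -0.001]
contact_force: [-0.4, 0.5, -0.8]
grip_width: 0.0805
```

```bash
python3 - <<'E'
from h import *
np.set_printoptions(precision=4,suppress=True)
o=r.get_obs();t=o['tcp_pos']
print(o['clock'],t,o['orientation'],o['joints'],o['contact_force'],o['grip_width'])
f=grab('wrist','w12.png');np.save('w12.npy',f,allow_pickle=True)
P=cloud(f)
k=(P[...,2]>.092)&(P[...,2]<.107)&(np.hypot(P[...,0]-.58,P[...,1]+.271)<.04);q=P[k];print(len(q),q.mean(0),cv2.minEnclosingCircle(q[:,:2].astype(np.float32)))
f=grab('scene')
cv2.imwrite('pics/s12.png',cv2.resize(f['color'][120:330,200:460],None,fx=3,fy=2.8))
E
```

```text
17.9 [ 0.5797 -0.2698  0.1722] [-2.2201 -2.2213 -0.0006] [ 0.8013  0.5594 -0.6492  1.6664  0.3788  1.0458  0.0331] [-0.3584  0.5089 -0.7586] 0.08050253315343052
5157 [ 0.5814 -0.2703  0.1004] ((0.5813021063804626, -0.27247196435928345), 0.026464778929948807)
```

View pics/w12.png

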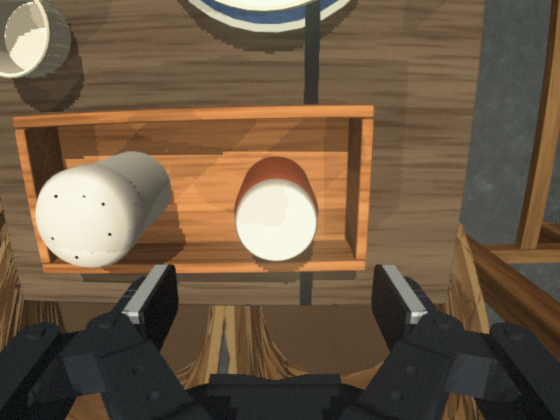

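View pics/s12.png

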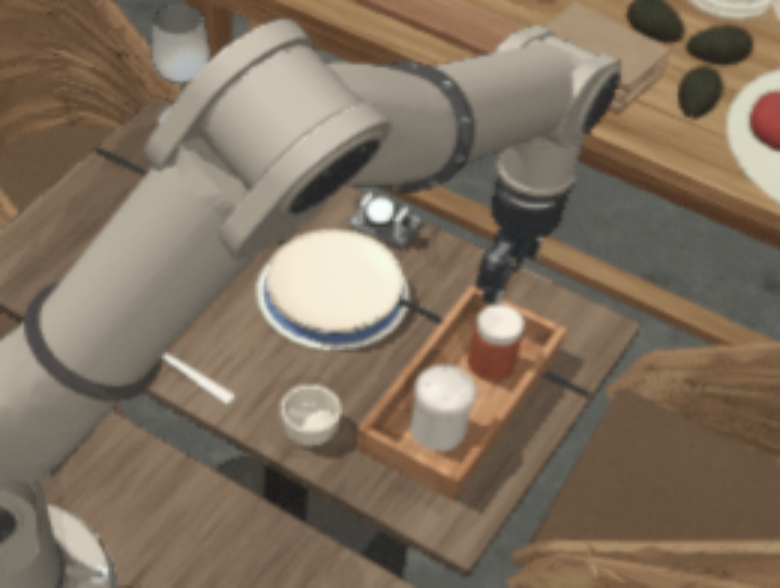

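play_rows --pt "1 0 -30 0 0 0 78" --pt "1 0 -60 0 0 0 78" --pt "1 0 -85 0 0 0 78" --pt "1 0 -105 0 0 0 78" --pt "1 0 -120 0 0 0 78" --pt "1 0 -129 0 0 0 78" --pt "1 0 -132.5 0 0 0 78" --pt "1 0 -132.5 0 0 0 78"

```text
clock: 18.8
tcp_pos: [0.581, -0.2715, 0.0402]
orientation: [2.222, 2.22, 0.0]
contact_force: [0.4, -0.8, -0.2]
grip_width: 0.0781
```

```bash
python3 - <<'E'
from h import *
np.set_printoptions(precision=4,suppress=True)
o=r.get_obs();t=o['tcp_pos']
print(o['clock'],t,o['orientation'],o['contact_force'],o['grip_width'])
f=grab('wrist','w13.png')
E
```

```text
18.8 [ 0.581  -0.2715  0.0402] [2.222  2.2201 0.0005] [ 0.368  -0.7939 -0.2105] 0.07813991391771777
```

View pics/w13.png

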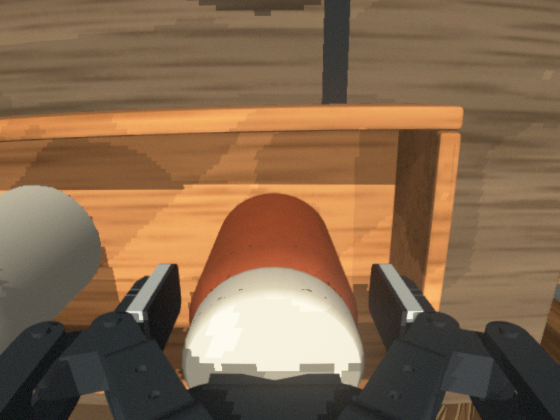

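play_rows --pt "0 0 0 0 0 0 70" --pt "0 0 0 0 0 0 60" --pt "0 0 0 0 0 0 40" --pt "0 0 0 0 0 0 40" --pt "0 0 0 0 0 0 40" --pt "0 0 0 0 0 0 40" --grip_force 60

```text
clock: 19.45
tcp_pos: [0.5811, -0.2719, 0.0409]
orientation: [2.222, 2.219, 0.001]
contact_force: [-0.6, 0.4, 6.3]
grip_width: 0.0568
```

```bash
python3 - <<'E'
from h import *
np.set_printoptions(precision=4,suppress=True)
o=r.get_obs();t=o['tcp_pos']
print(o['clock'],t,o['orientation'],o['contact_force'],o['grip_width'])
f=grab('wrist','w14.png')
E
```

```text
19.45 [ 0.5811 -0.2719  0.0409] [2.2218 2.2191 0.0005] [-0.6474  0.3931  6.3402] 0.05681582664779194
```

View pics/w14.png

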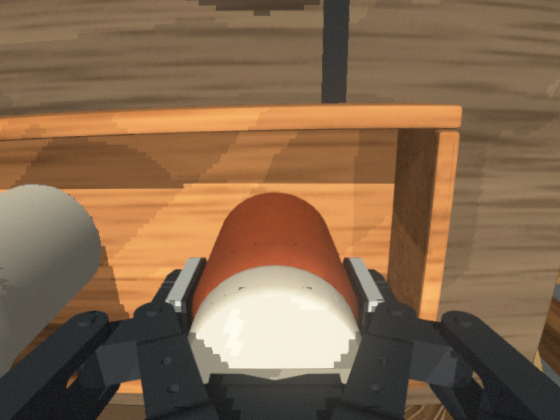

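play_rows --pt "0 0 10 0 0 0 40" --pt "0 0 30 0 0 0 40" --pt "0 0 60 0 0 0 40" --pt "0 0 95 0 0 0 40" --pt "0 0 130 0 0 0 40" --pt "0 0 165 0 0 0 40" --pt "0 0 200 0 0 0 40" --pt "0 0 225 0 0 0 40" --pt "0 0 240 0 0 0 40" --pt "0 0 249 0 0 0 40" --pt "0 0 249 0 0 0 40"

```text
clock: 20.6
tcp_pos: [0.5806, -0.2716, 0.2892]
orientation: [2.222, 2.22, 0.0]
contact_force: [0.0, 0.0, -2.6]
grip_width: 0.0572
```

```bash
python3 - <<'E'
from h import *
np.set_printoptions(precision=4,suppress=True)
o=r.get_obs();t=o['tcp_pos']
print(o['clock'],t,o['orientation'],o['joints'],o['contact_force'],o['grip_width'])
f=grab('scene');cv2.imwrite('pics/s15.png',cv2.resize(f['color'][120:330,200:460],None,fx=3,fy=2.8))
E
```

```text
20.6 [ 0.5806 -0.2716  0.2892] [2.2222 2.2199 0.0003] [ 0.8293  0.4591 -0.6875  1.5377  0.3008  1.2523  0.097 ] [ 0.0327  0.0254 -2.624 ] 0.057239290432163144
```

View pics/s15.png

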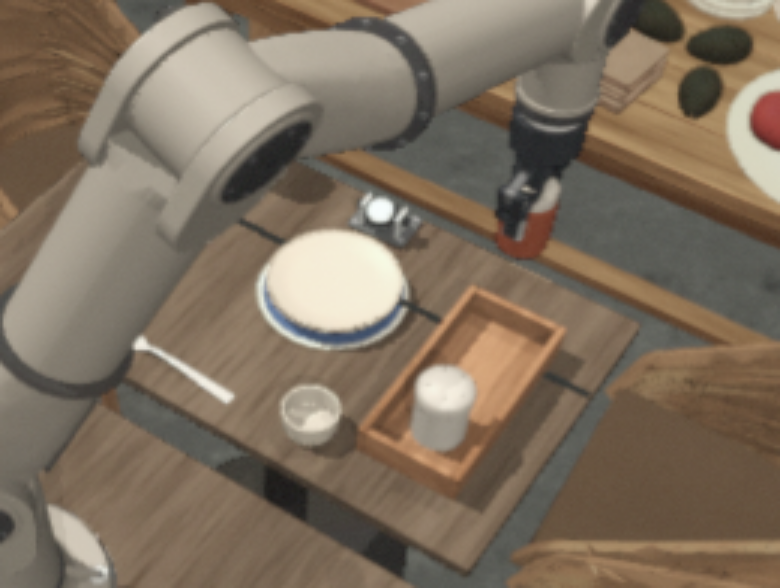

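play_rows --pt "-1 12 10 0 0 0 40" --pt "-3 35 20 0.004 -0.052 0 40" --pt "-5 60 20 0.008 -0.104 0 40" --pt "-8 85 20 0.012 -0.157 0 40" --pt "-10 110 20 0.016 -0.209 0 40" --pt "-13 135 20 0.02 -0.261 0 40" --pt "-15 160 18 0.024 -0.313 0 40" --pt "-18 182 14 0.028 -0.365 0 40" --pt "-20 200 10 0.032 -0.418 0 40" --pt "-21 211 6 0.036 -0.47 0 40" --pt "-22 218 3 0.038 -0.505 0 40" --pt "-22.4 220.6 0.4 0.0402 -0.522 0 40"

```text
clock: 21.85
tcp_pos: [0.5561, -0.0488, 0.2877]
orientation: [1.943, 1.945, 0.558]
contact_force: [0.1, 0.5, -2.5]
grip_width: 0.0571
```

play_rows --pt "0 0 0 0 0 0 40" --pt "0 0 0 0 0 0 40" --pt "0 0 0 0 0 0 40"

```text
clock: 22.15
tcp_pos: [0.5583, -0.0509, 0.2894]
orientation: [1.944, 1.942, 0.559]
contact_force: [0.3, -0.1, -2.7]
grip_width: 0.0569
```

```bash
python3 - <<'E'
from h import *
from scipy.spatial.transform import Rotation as Ro
np.set_printoptions(precision=4,suppress=True)
o=r.get_obs();t=o['tcp_pos'];z=Ro.from_rotvec(o['orientation']).as_matrix()[:,2]
a=np.array([-.4985,-.0384,.866])
print(o['clock'],t,z,'ang err',np.degrees(np.arccos(-z@a)),'base',t+.034*z,o['joints'],o['contact_force'],o['grip_width'])
for n in('scene','top','wrist'):
    f=grab(n,n+'16.png');np.save(n+'16.npy',f,allow_pickle=True)
E
```

```text
22.15 [ 0.5583 -0.0509  0.2894] [ 0.4982  0.0387 -0.8662] ang err 0.4704571272315083 base [ 0.5753 -0.0496  0.2599] [ 0.889   0.0605 -0.8922  2.1004  0.007   0.4816  0.004 ] [ 0.3257 -0.0933 -2.6994] 0.05689304336255377
```

View pics/scene16.png

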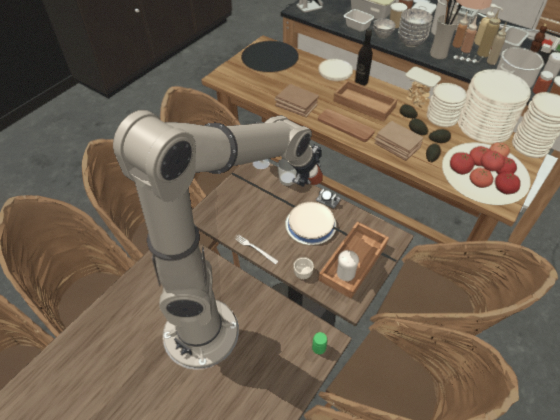

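View pics/top16.png

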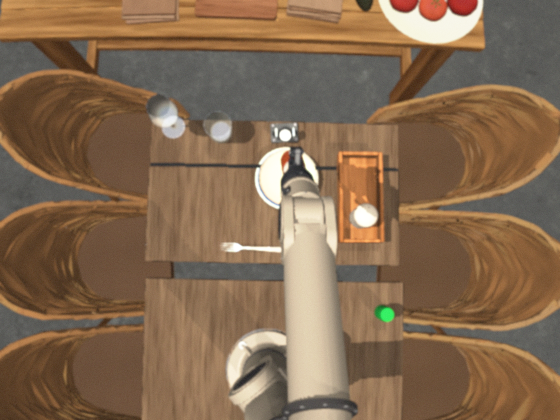

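View pics/wrist16.png

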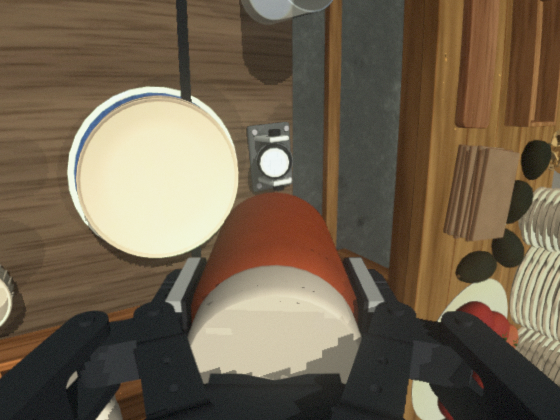

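```bash
python3 - <<'E'
from h import *
from scipy.spatial.transform import Rotation as Ro
np.set_printoptions(precision=4,suppress=True)
f=np.load('wrist16.npy',allow_pickle=True).item()
o=r.get_obs();P=cloud(f);h=cv2.cvtColor(f['color'],cv2.COLOR_BGR2HSV)
m=((h[...,0]<9)|(h[...,0]>172))&(h[...,1]>150)&(np.linalg.norm(P-[.56,-.05,.29],axis=-1)<.09)
m=cv2.erode(m.astype(np.uint8),np.ones((5,5)))>0
q=P[m];print(len(q))
a0=np.array([-.4985,-.0384,.866]);a0/=np.linalg.norm(a0)
B=np.array([.5755,-.0488,.26])
e1=np.cross(a0,[0,1,0]);e1/=np.linalg.norm(e1);e2=np.cross(a0,e1)
def res(p):
    a=a0+p[2]*e1+p[3]*e2;a/=np.linalg.norm(a)
    d=q-(B+p[0]*e1+p[1]*e2);return np.linalg.norm(d-np.outer(d@a,a),axis=1)-.029
s=least_squares(res,np.zeros(4),loss='soft_l1',f_scale=.001)
print('lateral offset',s.x[:2]*1000,'tilt deg',np.degrees(s.x[2:]),'rms',np.sqrt((res(s.x)**2).mean()))
print('base end along axis (mm from view)',np.percentile((q-B)@a0,[0.5,1,2])*1000)
print(e1,e2)
E
```

```text
34
lateral offset [10.0137 -3.8789] tilt deg [-9.8146  6.5178] rms 0.0007792716712230477
base end along axis (mm from view) [12.9281 14.4415 17.4684]
[-0.8667  0.     -0.4989] [ 0.0192 -0.9993 -0.0333]
```

play_rows --pt "0 0 0 0 0 0 40" --pt "0 0 0 0 0 0 40" --pt "0 0 0 0 0 0 40" --pt "0 0 0 0 0 0 40" --pt "0 0 0 0 0 0 40"

```text
clock: 22.8
tcp_pos: [0.5582, -0.051, 0.2892]
orientation: [1.943, 1.941, 0.559]
contact_force: [-0.4, -0.9, -1.8]
grip_width: 0.0569
```

```bash
python3 - <<'E'
from h import *
np.set_printoptions(precision=4,suppress=True)
f=grab('wrist','w17.png');P=cloud(f);h=cv2.cvtColor(f['color'],cv2.COLOR_BGR2HSV)
print(h[225,270],P[225,270],P[197,272],h[250,290])
m=np.zeros(P.shape[:2],bool);yy,xx=np.mgrid[:420,:560]
m=(h[...,0]<14)&(h[...,1]>130)&(yy>185)&(yy<300)&(xx>195)&(xx<355)&(np.linalg.norm(P-[.56,-.05,.29],axis=-1)<.1)
m=cv2.erode(m.astype(np.uint8),np.ones((7,7)))>0
q=P[m];print(len(q))
a0=np.array([-.4985,-.0384,.866]);a0/=np.linalg.norm(a0)
B=np.array([.5755,-.0488,.26])
e1=np.cross(a0,[0,1,0]);e1/=np.linalg.norm(e1);e2=np.cross(a0,e1)
def res(p):
    a=a0+p[2]*e1+p[3]*e2;a/=np.linalg.norm(a)
    d=q-(B+p[0]*e1+p[1]*e2);return np.linalg.norm(d-np.outer(d@a,a),axis=1)-.029
s=least_squares(res,np.zeros(4),loss='soft_l1',f_scale=.001)
print('lateral mm',s.x[:2]*1000,'tilt deg',np.degrees(s.x[2:]),'med',np.median(abs(res(s.x))))
print('along',np.percentile((q-B)@a0,[0,1,50,100])*1000)
# depth edge at base
for v in range(186,204,2): print(v,P[v,272],((P[v,272]-B)@a0)*1000)
t=grab('top');print('plate check top',t['color'].shape)
E
```

```text
[  9 189 123] [ 0.5483 -0.0234  0.3049] [ 0.5685 -0.0221  0.2708] [  8 183 139]
5940
lateral mm [0.3183 0.865 ] tilt deg [-0.3789  1.3725] med 0.00048405085841753993
along [ 8.4302 13.0195 60.0907 76.2189]
186 [ 0.7174 -0.0769  0.0073] -288.47610552106164
188 [ 0.7168 -0.0793  0.0083] -287.30645909440017
190 [ 0.7218 -0.0841 -0.0006] -297.28679759358334
192 [ 0.7216 -0.0868 -0.0003] -296.78763982502477
194 [ 0.5714 -0.0219  0.2657] 5.960824648892218
196 [ 0.5693 -0.022   0.2694] 10.184395070592307
198 [ 0.568  -0.0223  0.2716] 12.76195130758464
200 [ 0.5663 -0.0225  0.2747] 16.288538003398905
202 [ 0.5644 -0.0225  0.278 ] 20.1587453202862
plate check top (420, 560, 3)
```

```bash
python3 -c "
from bench import r
o=r.get_obs();print(o['clock'],o['tcp_pos'],abs(o['qvel']).max(),o['grip_width'])
print(r.hand_in())"
```

```text
22.9 [ 0.55815895 -0.05099155  0.28919846] 0.0012795940637883346 0.05675940366674614
the job is handed in; nothing more can be done
None
```

The plate is centred on the mat and the red jar is held over it at the inspection pose. I handed in at 22.9 s with the arm still and the grip steady at 60 N.

- **Plate:** I pushed it along the table with the open fingers, never lifting it. The first push left it about 4 mm short in x, so I nudged it again. The last clear wrist view put its centre about 2 mm from the mat centre. Some of the overhead-camera fits differed from this by up to about 6 mm. I discounted them because they confused the plate's rim with the mat's white edge.
- **Jar:** I took the red jar from the far half of the box, not the green look-alike. The robot's own readings put its underside about 1 mm from the view point and its axis about 0.5° off the required direction. A depth fit on the jar agreed sideways to 0.9 mm but suggested about 1.4° of tilt, which I put down to sensor noise. An earlier depth fit disagreed by about 10 mm, but it used only 34 points, so I redid it. The jar showed no slip in the gripper.
- **Station direction:** I took the camera station as turned 4.4° from the world x axis. Separate estimates ranged from 3.4° to 4.8°.
- **Everything else:** In the last views the shaker, box, ramekin, fork, tumbler and wine glass looked undisturbed. The largest outside force I read was about 6 N, while closing the grip.

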